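# Vent the veneer press pump and seat its filter cap

### The job

First press the vent button of the veneer press pump fully down and let it come back up. Then turn the knurled filter cap on the pump until the keyways hidden inside it find their pins, push the cap fully home against its spring, and keep holding it there: the program finishes while still holding the cap down. Leave the yellow tin, the mosaic block and the bundle of wood strips where they are.

Things in the scene. Friction and masses are not known exactly. Their poses are not given: they have to be found in the camera images.
- pump: fixed vacuum pump, origin on the table under the centre of its upright round grey filter canister (100 mm diameter at its flat top), +z up. Dark base plate 12 mm thick, 130 mm wide in y, from x = -75 to +195 mm; grey motor (84 mm diameter, along y, 110 mm long, centred at x = 125 mm, top 97 mm high) behind the canister. Turned up to 0.4 rad about the vertical
- deck (a point): centre of the canister's flat top, 100 mm above the table, straight under the cap. From it rises the spigot inside the cap, with four hidden pins 90 degrees apart, at an angle that nothing shows: neither the cap's nor the pump's axes tell where the pins are. Find them by feel
- cap: loose knurled aluminium cap (collar with closed top), 48 mm high: a solid knurled rim, 60 mm diameter, over its top 18 mm, a 55 mm skirt below; 0.15 to 0.26 kg, upright over the spigot with 1.5 mm sideways play; origin at the centre of its underside, +z up. Four hidden keyways 90 degrees apart inside. Starts floating on its spring, underside 34 mm above the deck. Fully home: underside 22 mm above the deck, 12 mm lower than at the start, on a hard stop
- cap_top (a point): centre of the cap's flat top face, 48 mm above cap. Unless keyways and pins line up, the cap can be pushed down only about 1 mm and stops hard on the pins. They line up after a turn about the vertical of 24 to 66 degrees from the start, in either direction (the pattern repeats every 90 degrees), and catch within about 5 degrees of true; then it can be pushed down
- plunger (a joint): spring plunger inside the spigot that carries the cap: m of travel, 0 with the cap up, about 0.012 with the cap fully home. It pushes up with about 4 N at 0 and 8 N at home, so a cap that is let go rises again: it does not lock
- vent_block: fixed aluminium valve block, 100 x 80 x 50 mm (x, y, z), origin at the centre of its underside on the table; carries the vent button on its top
- vent_top (a point): centre of the top of the black vent button's pushing face (30 mm diameter) in its round dark housing on top of the vent block; moves down with the button
- vent (a joint): vent button's travel in m: 0 released, 0.006 fully down; pressed straight down, about 5 N when fully down, springs back
- mosaic_block: bystander: loose striped wooden block 50 x 50 x 33 mm, origin at the centre of its underside, between the robot and the work
- tin: bystander: loose yellow tin box 114 x 164 x 61 mm, origin at the centre of its underside
- strip_bundle: bystander: loose bundle of wooden strips 158 x 50 x 24 mm, origin at the centre of its underside
There are look-alikes about, which are no part of the job. Leave any orange, pink or purple look-alike of the vent_block alone.

How it is judged:
On the way, in this order (a step that is already met when the one before it is completed fails the run):
1. the vent button is pressed fully down (value of joint vent above 0.005 m), for 0.05 s.
2. the vent button has come back up (value of joint vent below 0.001 m), for 0.1 s.
3. the cap is turned onto its pins and pushed home (z of cap in the frame of pump between 0.117 and 0.1245 m and horizontal distance between cap and pump below 0.006 m and angle between cap's own z axis and vertical below 0.12 rad), for 0.2 s.
At the end, for the whole second after the job is handed in: After the button was pressed (over 5 of 6 mm) and let up, the cap is held home by the fingers (over 2 N), at rest: underside at most 24.5 mm above the canister's top, centred within 6 mm, upright within 7 degrees; button up, bystanders within 20 mm of their start (all of step 3 and contact force between the fingers and cap above 2 N and value of joint vent below 0.001 m and linear speed of cap below 0.02 m/s and distance of each of tin, mosaic_block, strip_bundle from where it was at the start of the episode below 0.02 m); the arm keeps its last pose, push and grip.
It fails at once if a bystander was moved (distance of any of tin, mosaic_block, strip_bundle from where it was at the start of the episode above 0.03 m).
It also fails if it takes over 54 s, if anything falls off the work surface, if the arm or the gripper's body presses on something with over 40 N, if the wrist force passes 120 N, or if a joint passes its speed limit or range.

### The arm

A 6-joint arm with a two-finger parallel gripper is mounted at the origin on the work surface. World frame = base frame: x ahead of the robot, y to its left, z up, the work surface at z = 0. Lengths are in m, angles in rad, forces in N, time in s.
With the tool pointing down it reaches from about 0.325 to 0.85 m from the base axis. Payload 4.4 kg.
Tool frame: the origin (TCP) lies midway between the tips of the shut fingers; the grasp point (between the pads) lies 19 mm behind it; z points along the fingers, y is the direction in which the jaws open and shut (so a half turn about z gives the same grasp; the last joint's range is limited). The gripper opens to 94 mm and grips with 3 to 60 N. Pads are 16 mm wide; open, the fingers measure 119 mm over their backs; the gripper's body (75 mm by 177 mm) begins 78 mm behind the grasp point.
Start: joints at [1.196, 0.207, 1.542, -0, 1.393, -0.15], TCP at [0.128, 0.561, 0.205] pointing down, gripper open.
Joint ranges: [-2.73, 2.73], [-0.86, 2.22], [0.23, 2.46], [-1.11, 4.25], [0.08, 2.63], [-2.82, 2.82]. Speed limits (rad/s): [2.79, 2.79, 3.14, 3.14, 3.14, 3.14].

### API

Orientations are given as a unit quaternion [x, y, z, w].
In Python, from cell import status, imaging, ticket gives the robot as it stands.
- The arm moves only by the tool step_arm, never from a script. Its argument "plan" is a list of rows, each an object with "dp": the shift along the tool's x, y, z in cm, a list of three; "turn": the turn about the tool's z in rad; "hand": the finger opening in cm, from 0 to 9.4. A call has 1 to 20 rows; each row shifts and turns the commanded pose from where the row before left it, along the tool's axes as they then stand; what a row does not reach is not made up. A row lasts 1/10 s, in which the tool goes at most 50 mm and 8.59 degrees, less where a joint would pass 70% of its speed; a pose out of reach is approached as far as the arm can. A call is refused whole if a number of a shift passes 5 or a number of a turn 0.15, either way. A call with a gripper value outside its range is refused whole. The fingers move at their own pace and stop on an object; the grip force is fixed at half the most. Time passes only in rows, so rows that do not move let the fingers close. It gives the time, the measured TCP pose, the force and the opening at its end, in the units of the state.
- status.get_state(): the state, without advancing time (a new reading comes with each control period).
- imaging.camera(name): name is "scene" or "top"; returns a dict with "frame" (384x512x3 uint8, red, green, blue), "fovy" (degrees; the focal length in pixels is half the picture's height over the tangent of half this angle, whatever the lens; pixels are square), "cx", "cy" (the principal point, pixels), "dist" ([k1, k2, p1, p2, k3] as OpenCV has them; the pictures are not rectified), "extrinsics" (4x4, takes a point from camera to world coordinates). Camera axes: x right, y up, looking along -z (the intrinsics and any distortion apply to the point x, -y, -z); pixel columns grow to the right and rows downward; lengths in m; the calibration is good to about 2 mm. A picture is of the moment at which its call begins. There is no depth.
- ticket.close_job(): hands the job in, once; it reports no verdict.
The state is a dict: "clock": time; "joints": joint angles; "dq": joint speeds; "tau": joint torques, N m; "position": TCP position; "tcp_rot": TCP orientation; "force": force on the tool from outside, world axes, zero at the start; "moment": the same for the moment, N m; "grip_width": opening from 0.0 (shut) to 1.0 (fully open).
Only numpy, scipy, OpenCV 4.12 (cv2) and the standard library are available. Lean on these libraries where they do the work, as an engineer would, in place of code of your own. Each camera call takes 0.05 s, during which the arm holds its last target. There are 200 camera calls.

## Working session

There is one attempt and no reset: what is moved stays moved. The work goes in short steps, Python scripts to look and compute and a tool call to move; the robot and the scene stay as the last step left them, time stands still between calls to the robot, and variables do not carry over. Pictures are saved under pics/ and viewed, about 8 in all and at most 12, crops included, and the job is handed in when it is done.

Besides the shell and the picture viewer there is one more tool, called after ">>>" by a JSON object that holds its "op" and its "data", one argument or row to a line. step_arm: Moves the arm, as the interface text tells. Its arguments: {"type":"object","properties":{"plan":{"type":"array"}},"required":["plan"]}

```bash
mkdir -p pics; cat > h.py <<'E'
import numpy as np, cv2
from cell import status, imaging, ticket
def cam(n):
    d=imaging.camera(n); f=d["frame"].shape[0]/2/np.tan(np.radians(d["fovy"])/2)
    d["K"]=np.array([[f,0,d["cx"]],[0,f,d["cy"]],[0,0,1]]); d["E"]=np.array(d["extrinsics"]); d["D"]=np.array(d["dist"],float); return d
def ray(d,u,v):
    p=cv2.undistortPoints(np.array([[[u,v]]],float),d["K"],d["D"])[0,0]
    return d["E"][:3,3], d["E"][:3,:3]@np.array([p[0],-p[1],-1.])
def onz(d,u,v,z):
    o,r=ray(d,u,v); return o+r*(z-o[2])/r[2]
def proj(d,P):
    q=(np.atleast_2d(P)-d["E"][:3,3])@d["E"][:3,:3]; q=q*[1,-1,-1]
    return cv2.projectPoints(q,np.zeros(3),np.zeros(3),d["K"],d["D"])[0][:,0]
def save(d,n): cv2.imwrite("pics/"+n+".png",cv2.cvtColor(d["frame"],cv2.COLOR_RGB2BGR))
E
python3 - <<'E'
from h import *
for n in("scene","top"):
    d=cam(n); save(d,n+"0"); print(n,d["fovy"],d["D"],d["E"].round(3).tolist())
print(status.get_state())
E
```

```text
scene 55.27081966109779 [-0.06459367  0.          0.          0.          0.        ] [[0.71, -0.426, 0.56, 1.152], [0.704, 0.433, -0.563, -0.594], [-0.003, 0.794, 0.608, 0.8], [0.0, 0.0, 0.0, 1.0]]
top 45.58541658049492 [-0.05233776  0.          0.          0.          0.        ] [[0.026, 0.991, -0.13, 0.347], [-1.0, 0.024, -0.013, 0.016], [-0.01, 0.131, 0.991, 1.685], [0.0, 0.0, 0.0, 1.0]]
{'clock': 0.1, 'joints': array([ 1.19649345e+00,  2.07376822e-01,  1.54279384e+00, -8.66918452e-06,
        1.39350995e+00, -1.50507452e-01]), 'dq': array([ 0.00020377, -0.00227223, -0.00496375,  0.00047342,  0.00089143,
       -0.00110182]), 'tau': array([-8.17728815e-04, -3.71867359e+01, -2.82291698e+01,  6.97978190e-02,
        3.11717880e-02, -7.57649423e-05]), 'position': array([0.12735871, 0.55996861, 0.20439125]), 'tcp_rot': array([ 1.11663519e-01,  9.93745525e-01, -1.00935040e-03, -2.66693018e-04]), 'force': array([ 0.36482131, -0.01002087,  0.83204178]), 'moment': array([ 0.03654647,  0.00658176, -0.00733812]), 'grip_width': 0.9985814429209436}
```

View pics/scene0.png

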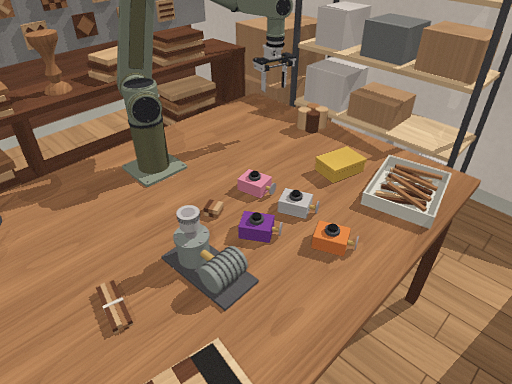

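View pics/top0.png

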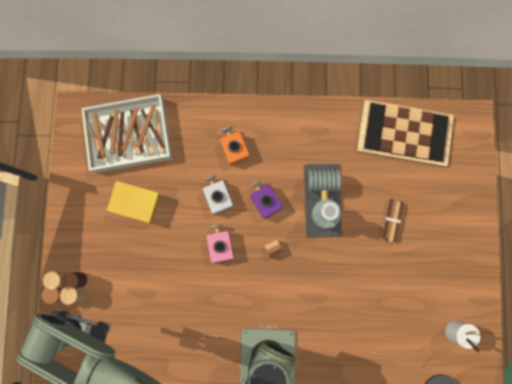

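The vent block is the white one, at about (295,203) in scene and (217,197) in top. The cap is at (188,213) in scene and (329,211) in top. The mosaic block is at (213,208) in scene and (273,247) in top.

```bash
python3 - <<'E'
from h import *
S=cam("scene");T=cam("top")
def crop(d,u,v,r=32):
    c=d["frame"][v-r:v+r,u-r:u+r]; return cv2.resize(c,(384,288*384//288),interpolation=cv2.INTER_CUBIC)[:, :, ::-1]
m=np.vstack([np.hstack([crop(S,295,203),crop(S,188,220)]),np.hstack([crop(T,217,197),crop(T,329,211)])])
cv2.imwrite("pics/crop.png",cv2.resize(m,(600,600)))
def tri(a,b):
    o1,r1=ray(S,*a);o2,r2=ray(T,*b)
    t=np.linalg.lstsq(np.c_[r1,-r2],o2-o1,rcond=None)[0]
    p,q=o1+r1*t[0],o2+r2*t[1]; return (p+q)/2,np.linalg.norm(p-q)
for d,(u,v),n in((S,(295,203),"S"),(T,(217,197),"T")):
    g=cv2.cvtColor(d["frame"],cv2.COLOR_RGB2HSV)[...,2]
    k,l,s,c=cv2.connectedComponentsWithStats((g[v-20:v+20,u-20:u+20]<60).astype(np.uint8))
    print(n,[(s[i].tolist(),(c[i]+[u-20,v-20]).round(1).tolist()) for i in range(1,k) if s[i][4]>15])
print("mosaic",onz(T,273,247,.03),"cap top T",onz(T,329.5,211,.182),"S",onz(S,188,212,.182))
print("tin",onz(T,133,202,.06))
E
```

```text
S [([15, 7, 12, 11, 79], [295.1, 194.9])]
T [([17, 16, 8, 7, 44], [217.2, 195.9])]
mosaic [ 0.38853971 -0.01190365  0.03      ] cap top T [ 0.50773247 -0.1932686   0.182     ] S [ 0.51140102 -0.19256967  0.182     ]
tin [0.53562277 0.49675894 0.06      ]
```

View pics/crop.png

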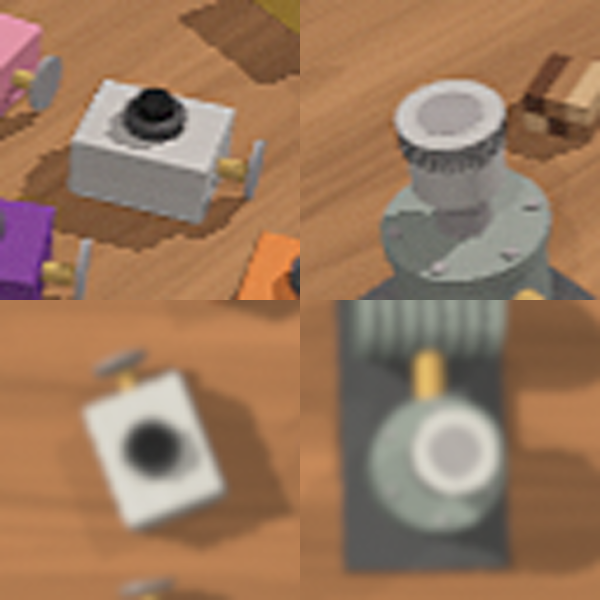

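```bash
python3 - <<'E'
from h import *
S=cam("scene");T=cam("top")
def tri(a,b):
    o1,r1=ray(S,*a);o2,r2=ray(T,*b)
    t=np.linalg.lstsq(np.c_[r1,-r2],o2-o1,rcond=None)[0]
    p,q=o1+r1*t[0],o2+r2*t[1]; return ((p+q)/2).round(4),np.linalg.norm(p-q)
b=tri((295.8,192.3),(217.1,196.1)); c=tri((187.7,211.6),(330,210.5))
print("button",b,"cap",c, onz(T,330,210.5,.182),onz(S,187.7,211.6,.182))
# canister top (z .1) centre from crops
print("canister",onz(T,297-.5+437/4.69-300/4.69,179-.5+(465-300)/4.69,.1))
E
```

```text
button (array([0.5651, 0.1942, 0.0674]), np.float64(0.004332750952454597)) cap (array([ 0.51  , -0.1938,  0.1831]), np.float64(0.002339801431190563)) [ 0.50943361 -0.1949108   0.182     ] [ 0.5095236 -0.1921265  0.182    ]
canister [ 0.50677664 -0.19156589  0.1       ]
```

>>> {"op": "step_arm", "data": {
  "plan": [
    {"dp":[-3.6,-1.85,0.5],"turn":0,"hand":0},
    {"dp":[-3.6,-1.85,0.5],"turn":0,"hand":0},
    {"dp":[-3.6,-1.85,0.5],"turn":0,"hand":0},
    {"dp":[-3.6,-1.85,0.5],"turn":0,"hand":0},
    {"dp":[-3.6,-1.85,0.5],"turn":0,"hand":0},
    {"dp":[-3.6,-1.85,0.5],"turn":0,"hand":0},
    {"dp":[-3.6,-1.85,0.5],"turn":0,"hand":0},
    {"dp":[-3.6,-1.85,0.5],"turn":0,"hand":0},
    {"dp":[-3.6,-1.85,0.5],"turn":0,"hand":0},
    {"dp":[-3.6,-1.85,0.5],"turn":0,"hand":0},
    {"dp":[-3.6,-1.85,0.5],"turn":0,"hand":0},
    {"dp":[-3.6,-1.85,0.5],"turn":0,"hand":0},
    {"dp":[-3.6,-1.85,0.5],"turn":0,"hand":0},
    {"dp":[-3.6,-1.85,0.5],"turn":0,"hand":0},
    {"dp":[0,0,0],"turn":0,"hand":0},
    {"dp":[0,0,0],"turn":0,"hand":0}
  ]
}}

```text
clock: 1.9
position: [0.5616, 0.1956, 0.135]
tcp_rot: [0.113, 0.994, 0.0, -0.001]
force: [-0.0, -0.3, -0.9]
grip_width: 0.004
```

>>> {"op": "step_arm", "data": {
  "plan": [
    {"dp":[-0.3,0,2],"turn":0,"hand":0},
    {"dp":[0,0,2],"turn":0,"hand":0},
    {"dp":[0,0,0],"turn":0,"hand":0},
    {"dp":[0,0,0],"turn":0,"hand":0}
  ]
}}

```text
clock: 2.3
position: [0.5634, 0.1966, 0.0955]
tcp_rot: [0.111, 0.994, -0.0, -0.001]
force: [0.2, -0.3, 0.4]
grip_width: 0.007
```

```bash
python3 - <<'E'
from h import *
S=cam("scene")
c=S["frame"][155:235,245:345]; cv2.imwrite("pics/c2.png",cv2.resize(c,(700,560),interpolation=cv2.INTER_CUBIC)[:,:,::-1])
s=status.get_state(); print(s["position"],s["force"],proj(S,s["position"]))
E
```

```text
[0.56432908 0.19659465 0.09639361] [0.22597473 0.50763045 0.02597548] [[296.02179579 184.89121805]]
```

View pics/c2.png

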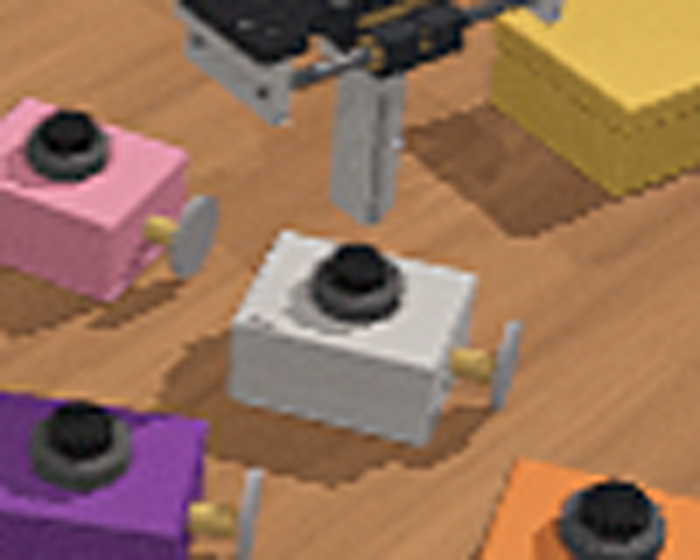

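The closed fingertips (tip at about (296,185) in scene) are right above the black button (296,194). I'll press now.

>>> {"op": "step_arm", "data": {
  "plan": [
    {"dp":[0,-0.15,1],"turn":0,"hand":0},
    {"dp":[0,0,0.4],"turn":0,"hand":0},
    {"dp":[0,0,0.4],"turn":0,"hand":0},
    {"dp":[0,0,0],"turn":0,"hand":0}
  ]
}}

```text
clock: 2.75
position: [0.5635, 0.194, 0.0767]
tcp_rot: [0.112, 0.994, -0.0, -0.001]
force: [-0.1, 0.4, -0.9]
grip_width: 0.002
```

>>> {"op": "step_arm", "data": {
  "plan": [
    {"dp":[0,0,0.3],"turn":0,"hand":0},
    {"dp":[0,0,0.3],"turn":0,"hand":0},
    {"dp":[0,0,0],"turn":0,"hand":0}
  ]
}}

```text
clock: 3.05
position: [0.5645, 0.1941, 0.0714]
tcp_rot: [0.112, 0.994, 0.0, 0.0]
force: [-1.3, 0.4, 2.8]
grip_width: 0.004
```

>>> {"op": "step_arm", "data": {
  "plan": [
    {"dp":[0,0,0.2],"turn":0,"hand":0},
    {"dp":[0,0,0],"turn":0,"hand":0}
  ]
}}

```text
clock: 3.25
position: [0.5645, 0.1942, 0.0698]
tcp_rot: [0.112, 0.994, 0.0, 0.0]
force: [-0.2, 0.0, 2.5]
grip_width: 0.002
```

>>> {"op": "step_arm", "data": {
  "plan": [
    {"dp":[0,0,0.2],"turn":0,"hand":0},
    {"dp":[0,0,0],"turn":0,"hand":0}
  ]
}}

```text
clock: 3.45
position: [0.5645, 0.1942, 0.0677]
tcp_rot: [0.112, 0.994, 0.0, 0.0]
force: [-0.4, -0.8, 3.4]
grip_width: 0.004
```

>>> {"op": "step_arm", "data": {
  "plan": [
    {"dp":[0,0,0.2],"turn":0,"hand":0},
    {"dp":[0,0,0],"turn":0,"hand":0}
  ]
}}

```text
clock: 3.65
position: [0.5645, 0.1942, 0.0662]
tcp_rot: [0.112, 0.994, 0.0, 0.0]
force: [-0.9, -0.5, 6.2]
grip_width: 0.002
```

>>> {"op": "step_arm", "data": {
  "plan": [
    {"dp":[0,0,0.2],"turn":0,"hand":0},
    {"dp":[0,0,0],"turn":0,"hand":0}
  ]
}}

```text
clock: 3.85
position: [0.5646, 0.1942, 0.0661]
tcp_rot: [0.112, 0.994, -0.0, 0.0]
force: [-6.1, -1.1, 16.3]
grip_width: 0.005
```

>>> {"op": "step_arm", "data": {
  "plan": [
    {"dp":[0,0,0.2],"turn":0,"hand":0},
    {"dp":[0,0,0],"turn":0,"hand":0}
  ]
}}

```text
clock: 4.05
position: [0.5647, 0.1942, 0.0659]
tcp_rot: [0.111, 0.994, -0.0, 0.0]
force: [-8.4, -2.8, 23.6]
grip_width: 0.002
```

The button hit its hard stop at z 0.066, about 6 mm below first contact. Next: lift off, cross to the cap and open the fingers.

>>> {"op": "step_arm", "data": {
  "plan": [
    {"dp":[0,0,-2],"turn":0,"hand":0},
    {"dp":[0,0,-4],"turn":0,"hand":0},
    {"dp":[0,0,-4.5],"turn":0,"hand":0},
    {"dp":[0,0,-4.5],"turn":0,"hand":9.4},
    {"dp":[0,0,-3.5],"turn":0,"hand":9.4},
    {"dp":[-0.32,-3.9,0],"turn":0,"hand":9.4},
    {"dp":[-0.32,-3.9,0],"turn":0,"hand":9.4},
    {"dp":[-0.32,-3.9,0],"turn":0,"hand":9.4},
    {"dp":[-0.32,-3.9,0],"turn":0,"hand":9.4},
    {"dp":[-0.32,-3.9,0],"turn":0,"hand":9.4},
    {"dp":[-0.32,-3.9,0],"turn":0,"hand":9.4},
    {"dp":[-0.32,-3.9,0],"turn":0,"hand":9.4},
    {"dp":[-0.32,-3.9,0],"turn":0,"hand":9.4},
    {"dp":[-0.32,-3.9,0],"turn":0,"hand":9.4},
    {"dp":[-0.32,-3.9,0],"turn":0,"hand":9.4},
    {"dp":[0,0,0],"turn":0,"hand":9.4},
    {"dp":[0,0,0],"turn":0,"hand":9.4}
  ]
}}

```text
clock: 5.75
position: [0.5083, -0.1936, 0.2454]
tcp_rot: [0.113, 0.994, 0.001, -0.001]
force: [-0.6, -0.7, -0.3]
grip_width: 1.0
```

```bash
python3 - <<'E'
from h import *
S=cam("scene")
b=S["frame"][165:225,265:335];c=S["frame"][155:275,130:270]
save(S,"s3")
cv2.imwrite("pics/c3.png",np.hstack([cv2.resize(b,(350,300),interpolation=2),cv2.resize(c,(350,300),interpolation=2)])[:,:,::-1])
s=status.get_state(); print(s["position"],s["force"],s["joints"].round(3),s["tcp_rot"].round(3))
E
```

```text
[ 0.50849118 -0.19267562  0.24563603] [ 0.30377733 -0.0521692  -0.19411683] [-5.220e-01  1.120e-01  1.567e+00  1.000e-03  1.464e+00 -1.868e+00] [ 0.112  0.994  0.001 -0.001]
```

View pics/c3.png

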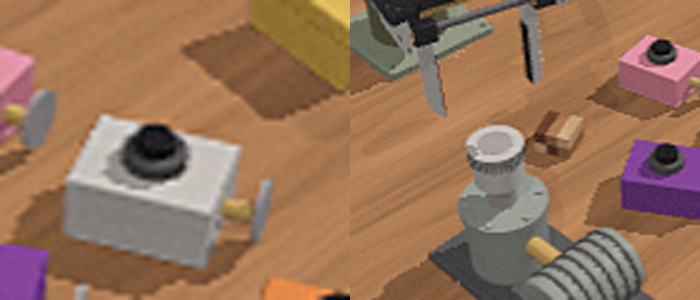

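The button is back up, and the open jaws sit centred over the cap. Now descend and grip the rim.

>>> {"op": "step_arm", "data": {
  "plan": [
    {"dp":[0,0,3],"turn":0,"hand":9.4},
    {"dp":[0,0,3],"turn":0,"hand":9.4},
    {"dp":[0,0,2],"turn":0,"hand":9.4},
    {"dp":[0,0,1.2],"turn":0,"hand":9.4},
    {"dp":[0,0,0],"turn":0,"hand":9.4},
    {"dp":[0,0,0],"turn":0,"hand":7},
    {"dp":[0,0,0],"turn":0,"hand":6.3},
    {"dp":[0,0,0],"turn":0,"hand":5},
    {"dp":[0,0,0],"turn":0,"hand":5},
    {"dp":[0,0,0],"turn":0,"hand":5},
    {"dp":[0,0,0],"turn":0,"hand":5}
  ]
}}

```text
clock: 6.9
position: [0.5092, -0.1933, 0.1551]
tcp_rot: [0.112, 0.994, 0.0, 0.001]
force: [-0.2, 1.0, 2.1]
grip_width: 0.636
```

>>> {"op": "step_arm", "data": {
  "plan": [
    {"dp":[0,0,0],"turn":0.1,"hand":5},
    {"dp":[0,0,0],"turn":0.1,"hand":5},
    {"dp":[0,0,0],"turn":0.1,"hand":5},
    {"dp":[0,0,0],"turn":0.06,"hand":5},
    {"dp":[0,0,0.15],"turn":0,"hand":5},
    {"dp":[0,0,0.15],"turn":0,"hand":5},
    {"dp":[0,0,0],"turn":0,"hand":5}
  ]
}}

```text
clock: 7.6
position: [0.5092, -0.1937, 0.154]
tcp_rot: [0.287, 0.958, -0.0, 0.001]
force: [-3.6, 2.3, 12.9]
grip_width: 0.632
```

>>> {"op": "step_arm", "data": {
  "plan": [
    {"dp":[0,0,0],"turn":0.04,"hand":5},
    {"dp":[0,0,0],"turn":0.04,"hand":5},
    {"dp":[0,0,0],"turn":0,"hand":5}
  ]
}}

```text
clock: 7.9
position: [0.5098, -0.1938, 0.154]
tcp_rot: [0.325, 0.946, -0.0, 0.001]
force: [-2.6, 1.7, 10.2]
grip_width: 0.634
```

>>> {"op": "step_arm", "data": {
  "plan": [
    {"dp":[0,0,0],"turn":0.04,"hand":5},
    {"dp":[0,0,0],"turn":0.04,"hand":5},
    {"dp":[0,0,0],"turn":0,"hand":5}
  ]
}}

```text
clock: 8.2
position: [0.5102, -0.1943, 0.154]
tcp_rot: [0.363, 0.932, -0.0, 0.002]
force: [-0.7, 1.7, 9.0]
grip_width: 0.634
```

>>> {"op": "step_arm", "data": {
  "plan": [
    {"dp":[0,0,0],"turn":0.04,"hand":5},
    {"dp":[0,0,0],"turn":0.04,"hand":5},
    {"dp":[0,0,0],"turn":0,"hand":5}
  ]
}}

```text
clock: 8.5
position: [0.51, -0.1947, 0.1538]
tcp_rot: [0.4, 0.917, -0.001, 0.002]
force: [-1.2, -1.5, 9.1]
grip_width: 0.634
```

>>> {"op": "step_arm", "data": {
  "plan": [
    {"dp":[0,0,0],"turn":0.04,"hand":5},
    {"dp":[0,0,0],"turn":0.04,"hand":5},
    {"dp":[0,0,0],"turn":0,"hand":5}
  ]
}}

```text
clock: 8.8
position: [0.5098, -0.1945, 0.1528]
tcp_rot: [0.436, 0.9, -0.001, 0.002]
force: [0.2, -0.8, 5.0]
grip_width: 0.633
```

>>> {"op": "step_arm", "data": {
  "plan": [
    {"dp":[0,0,0],"turn":0.04,"hand":5},
    {"dp":[0,0,0],"turn":0.04,"hand":5},
    {"dp":[0,0,0],"turn":0,"hand":5}
  ]
}}

```text
clock: 9.1
position: [0.5094, -0.1938, 0.1518]
tcp_rot: [0.472, 0.882, -0.0, 0.001]
force: [0.3, -0.7, 2.7]
grip_width: 0.628
```

>>> {"op": "step_arm", "data": {
  "plan": [
    {"dp":[0,0,0.15],"turn":0,"hand":5},
    {"dp":[0,0,0.15],"turn":0,"hand":5},
    {"dp":[0,0,0],"turn":0,"hand":5}
  ]
}}

```text
clock: 9.4
position: [0.5093, -0.1938, 0.1486]
tcp_rot: [0.472, 0.882, -0.0, 0.001]
force: [1.2, -3.3, 4.4]
grip_width: 0.63
```

>>> {"op": "step_arm", "data": {
  "plan": [
    {"dp":[0,0,0.2],"turn":0,"hand":5},
    {"dp":[0,0,0.2],"turn":0,"hand":5},
    {"dp":[0,0,0],"turn":0,"hand":5}
  ]
}}

```text
clock: 9.7
position: [0.5093, -0.1938, 0.1446]
tcp_rot: [0.472, 0.881, -0.0, 0.001]
force: [2.2, -2.9, 5.2]
grip_width: 0.636
```

>>> {"op": "step_arm", "data": {
  "plan": [
    {"dp":[0,0,0.2],"turn":0,"hand":5},
    {"dp":[0,0,0.2],"turn":0,"hand":5},
    {"dp":[0,0,0],"turn":0,"hand":5}
  ]
}}

```text
clock: 10.0
position: [0.5094, -0.1938, 0.1431]
tcp_rot: [0.472, 0.881, -0.0, 0.001]
force: [-3.5, -0.6, 15.0]
grip_width: 0.633
```

The cap stops hard at 0.143, which is 12 mm of travel. I'll hold, then check by picture.

>>> {"op": "step_arm", "data": {
  "plan": [
    {"dp":[0,0,0.1],"turn":0,"hand":5},
    {"dp":[0,0,0],"turn":0,"hand":5},
    {"dp":[0,0,0],"turn":0,"hand":5},
    {"dp":[0,0,0],"turn":0,"hand":5},
    {"dp":[0,0,0],"turn":0,"hand":5},
    {"dp":[0,0,0],"turn":0,"hand":5}
  ]
}}

```text
clock: 10.6
position: [0.5094, -0.1938, 0.1431]
tcp_rot: [0.472, 0.881, -0.0, 0.001]
force: [-4.2, -0.7, 19.1]
grip_width: 0.633
```

```bash
python3 - <<'E'
from h import *
S=cam("scene")
a=cv2.imread("pics/scene0.png")[150:280,130:270];c=S["frame"][150:280,130:270][:,:,::-1]
cv2.imwrite("pics/c4.png",np.hstack([cv2.resize(x,(400,371),interpolation=2) for x in(a,c)]))
save(S,"s4"); s=status.get_state(); print(s["position"],s["force"],s["grip_width"])
f=cv2.imread("pics/scene0.png")
for n,(x0,x1,y0,y1) in dict(tin=(310,372,142,186),mosaic=(200,228,196,220),strips=(90,138,275,335)).items():
    print(n,np.abs(f[y0:y1,x0:x1].astype(int)-S["frame"][y0:y1,x0:x1,::-1]).mean().round(2))
E
```

```text
[ 0.50936819 -0.19381211  0.14310912] [-4.2976212  -0.54824319 19.7857022 ] 0.6329648121721434
tin 2.54
mosaic 16.38
strips 10.13
```

View pics/c4.png

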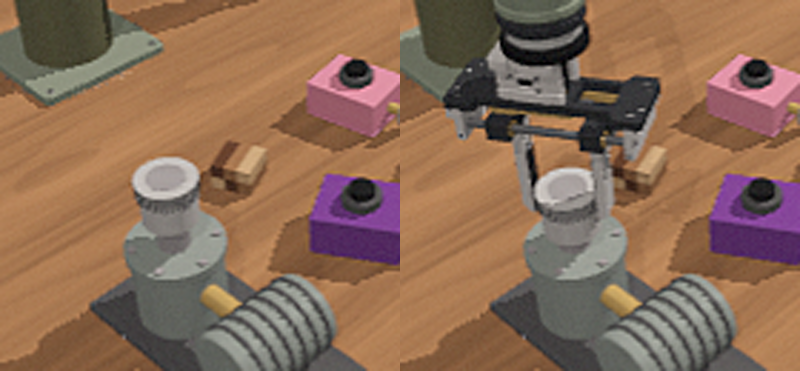

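The cap (about (198,217) in scene) now sits roughly 3.5 px lower. That matches 12 mm, and it looks upright between the fingers. The mosaic block hasn't moved; the gripper only covers part of it. Handing in.

```bash
python3 -c "
from h import *
print(ticket.close_job()); s=status.get_state(); print(s['position'],s['force'])"
```

```text
the job is handed in; nothing more can be done
None
the job is handed in; nothing more can be done
```

I pressed the vent button to its hard stop, about 6 mm down, and let it come back up; a picture afterwards showed it raised. I then gripped the cap by its rim and turned it under a light push. It began to drop after about 0.7 rad (around 40°), and I pushed it 12 mm down onto its hard stop.

- **Last readings before hand-in (about 10.6 s on the clock):** the tool height was steady at 0.143 m, with about 19 N upward on the tool and the grip still closed at 59.5 mm. The picture shows the cap lower and upright.
- **Bystanders:** by picture difference the tin did not change (2.5). The mosaic block (16.4) and the strip bundle (10.1) did change. The mosaic block looked unmoved by eye, and the gripper covers part of it. I did not look closely at the strips; the arm never went near them, so a shadow is the likely cause.
- **After hand-in:** I got no state reading, because the interface was already closed, so the final second of holding is unconfirmed.

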